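# Press a brass bushing home in a sprung depth gauge

### The job

Take the brass bushing from the blue tray and put it, flange up, into the socket of the sprung gauge, leaving the steel and black bushings standing in the tray. Press it down against the spring plunger, firmly but without ramming it, until its flange lies flat on the socket's top face, and keep it pressed there: the program finishes while the robot is still holding the bushing home for the reading.

Things in the scene. Friction and masses are not known exactly. Their poses are not given: they have to be found in the camera images.
- brass_bushing: Yellow brass bushing, 56 mm tall, about 0.18 kg, upright in any one of the tray's recesses, foot 8 mm above the table. Origin: centre of the foot; z up its axis. From the bottom: spigot 26 mm dia, 22 long (foot chamfered 1.5); flange 40 dia, 6 thick (22 to 28 mm up); sleeve 24 dia from 28 to 56 mm, dark bore on top. Grip the sleeve, fingertips above the flange.
- steel_bushing: Same shape and size as the brass bushing, bright grey steel; stands in another recess and stays there.
- black_bushing: Same shape and size as the brass bushing, matt black; stands in another recess and stays there.
- tray: Fixed blue plastic tray, 70 mm (its x) by 220 mm (its y), 20 mm high. Origin: centre of its underside, on the table. Three round recesses 30 mm wide, 12 mm deep, in a row along its y at -75, 0 and +75 mm. It may stand on either side of the robot and be turned.
- gauge: Fixed gauge: grey base plate 150 x 80 x 12 mm, lying from -45 to +105 mm along its x. Origin: on the table, below the socket's axis; z up. It carries the square socket block on the origin and a low white-faced dial of 56 mm diameter at 72 mm along +x, top at 37 mm height.
- socket: Aluminium block of the gauge, 58 x 58 x 40 mm, top face 52 mm above the table: the flange's hard stop. Origin: centre of its underside, 12 mm above the table. A vertical bore 28.5 mm wide with a 2 mm chamfer runs down its middle, the orange plunger inside. Made for hand pressure: over 60 N of contact force on it is ramming.
- socket_hole0 (a point): Centre of the bore's mouth, level with the socket's top face (52 mm above the table); z up.
- plunger (a joint): Travel (m) of the orange sprung plunger, 22 mm dia, in the bore: 0 up (top 10 mm below the socket's top face), growing downward to at most 0.016. Spring about 3 N at first plus 0.7 N per mm. A bushing resting loose on it has its flange 12 mm above the socket; with the flange on the socket it reads 0.012 and pushes back 11.5 N. It lifts the bushing if let go.
Things that resemble listed ones, but are neither listed nor needed, are in the scene too. Of the things that look like the gauge, take the one that is farthest from the robot's base at the start.

How it is judged:
By the outcome, as a careful person would: the job done as asked, in the order asked, and still so for the second after the job is handed in, while the arm keeps its last pose, push and grip.
It also fails if it takes over 42 s, if anything falls off the work surface, if the arm or the gripper's body presses on something with over 40 N, if the wrist force passes 120 N, or if a joint passes its speed limit or range.

### The arm

A 7-joint arm with a two-finger parallel gripper is mounted at the origin on the work surface. World frame = base frame: x ahead of the robot, y to its left, z up, the work surface at z = 0. Lengths are in m, angles in rad, forces in N, time in s.
With the tool pointing down it reaches from about 0.425 to 0.875 m from the base axis. Payload 9.9 kg.
Tool frame: the origin (TCP) lies between the finger pads; the fingertips stand 14 mm ahead of it and the grasp point (between the pads) lies 5 mm behind it (manip.tcp_to_tips is the z of the fingertips in the tool frame, in m); z points along the fingers, y is the line along which they close (so a half turn about z gives the same grasp; the last joint's range is limited). The gripper opens to 85 mm and grips with 20 to 120 N. Pads are 22 mm wide; open, the fingers measure 114 mm over their backs; the gripper's body (76 mm by 85 mm) begins 54 mm behind the grasp point. The pads swing forward as they close: fully open they stand 13 mm farther back than shut.
Start: joints at [-1.415, 0.576, 0.025, 1.437, -0.015, 1.129, -0.057], TCP at [0.16, 0.656, 0.219] pointing down, gripper open.
Joint ranges: [-2.76, 2.76], [-0.34, 2.15], [-1.52, 1.57], [0.19, 2.46], [-1.09, 4.23], [0.17, 1.99], [-2.82, 2.82]. Speed limits (rad/s): [2.22, 2.22, 3.01, 3.01, 3.14, 3.14, 3.14].

### API

Orientations are given as a unit quaternion [x, y, z, w].
In Python, from rig import manip gives the robot as it stands. The module is installed in compiled form; this text tells all that it offers.
- The arm moves only by the tool drive_tool, never from a script. Its argument "moves" is a list that holds one entry, the list of rows, each a list of 5 numbers: the opening, from -1 (shut) to 1 (fully open), so that 0 is half open, then the shift along the world's x, y, z as a fraction of full scale, then the turn about the world's z as a fraction of full scale. In form: [[[jaw, tx, ty, tz, roll], ...]]. A call has 1 to 5 rows; each row is the pose to reach, as a shift and turn from the pose commanded when the call began; what a row does not reach only later rows make up. Full scale, the value 1, is 150 mm for a shift and 30 degrees for a turn. A row lasts 1/12 s, in which the tool goes at most 41.7 mm and 7.16 degrees, less where a joint would pass 70% of its speed; a pose out of reach is approached as far as the arm can. A call with a number of a shift or a turn outside -1 to 1 is refused whole. A call with a gripper value outside its range is refused whole. The fingers move at their own pace and stop on an object; "force" is the grip in N (left out, the last holds). Time passes only in rows, so rows that repeat a pose let the fingers close. It gives the time, the measured TCP pose, the force, the opening and the grip force at its end, in the units of the state.
- manip.get_state(): the state, without advancing time (a new reading comes with each control period).
- manip.grab_frame(name): name is "scene" or "top" or "wrist"; returns a dict with "image" (400x640x3 uint8, red, green, blue), "depth" (400x640 float32, m along the optical axis (not along the pixel's ray), 0 where there is no reading), "fovy" (degrees; the focal length in pixels is half the picture's height over the tangent of half this angle, whatever the lens; pixels are square), "cx", "cy" (the principal point, pixels), "R" (3x3) and "t" (3): a world point X has camera coordinates R X + t. Camera axes: x right, y down, z forward; pixel columns grow to the right and rows downward; lengths in m; the calibration is good to about 2 mm. A picture is of the moment at which its call begins.
- manip.hand_in(): hands the job in; it is judged then, once.
The state is a dict: "clock": time; "joint_positions": joint angles; "joint_vel": joint speeds; "tau": joint torques, N m; "position": TCP position; "orientation": TCP orientation; "force": force on the tool from outside, world axes, zero at the start; "torque": the same for the moment, N m; "finger_gap": opening from 0.0 (shut) to 1.0 (fully open); "gripper_force": force on a finger pad.
Only numpy, scipy, OpenCV 4.12 (cv2) and the standard library are available. Lean on these libraries where they do the work, as an engineer would, in place of code of your own. Each camera call takes 0.05 s, during which the arm holds its last target. There are 200 camera calls.

## Working session

There is one attempt and no reset: what is moved stays moved. The work goes in short steps, Python scripts to look and compute and a tool call to move; the robot and the scene stay as the last step left them, time stands still between calls to the robot, and variables do not carry over. Pictures are saved under pics/ and viewed, at most 12 in all, crops included, and the job is handed in when it is done.

Besides the shell and the picture viewer there is one more tool, called after "Call:" as name(argument=value, ...) on one line, values as JSON. drive_tool: Moves the arm, as the interface text tells. Its arguments: {"type":"object","properties":{"moves":{"type":"array","items":{"type":"array","items":{"type":"array","items":{"type":"number","minimum":-1,"maximum":1}}}},"force":{"type":"number"}},"required":["moves"]}

```bash
mkdir -p pics; cat > h.py <<'E'
import numpy as np, cv2
from rig import manip
def grab(n):
    f=manip.grab_frame(n); h=f["image"].shape[0]; f["f"]=h/2/np.tan(np.radians(f["fovy"])/2); return f
def save(f,p,crop=None,s=1):
    im=f["image"][:,:,::-1]
    if crop: a,b,c,d=crop; im=im[b:d,a:c]
    cv2.imwrite(p,cv2.resize(im,None,fx=s,fy=s,interpolation=cv2.INTER_CUBIC))
def ray(f,u,v,z):
    d=f["R"].T@np.array([(u-f["cx"])/f["f"],(v-f["cy"])/f["f"],1]); c=-f["R"].T@f["t"]
    return c+d*(z-c[2])/d[2]
def pt(f,u,v):
    d=f["depth"][int(v),int(u)]; return f["R"].T@(np.array([(u-f["cx"])/f["f"]*d,(v-f["cy"])/f["f"]*d,d])-f["t"])
E
python3 - <<'E'
from h import *
for n in("top","scene"):
    f=grab(n); save(f,f"pics/{n}0.png"); np.save(n+"0.npy",f,allow_pickle=True); print(n,-f["R"].T@f["t"],f["f"])
s=manip.get_state(); print(s["clock"],s["position"],s["orientation"],s["force"],manip.tcp_to_tips)
E
```

```text
top [ 0.29260363 -0.01524695  0.96579758] 452.68256334209383
scene [1.06322788 0.09584527 0.8091957 ] 436.17592022129816
0.1 [0.16018311 0.65528729 0.21844091] [ 1.19592356e-01  9.92822807e-01 -7.33457307e-04 -6.25044014e-05] [-0.70046097  1.10156365 -0.10496453] 0.014
```

View pics/top0.png

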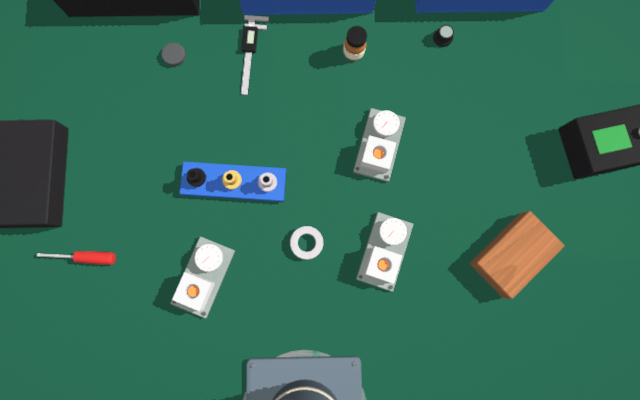

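View pics/scene0.png

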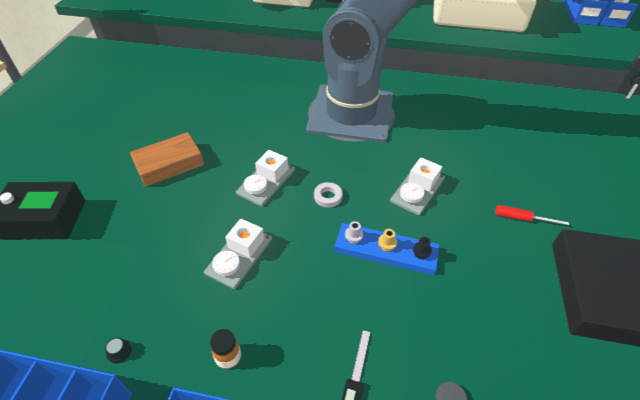

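The top view shows brass at (232,180), with black at (196,177) and steel at (267,182). The gauge sockets are at (378,153), (384,265) and (193,291). The robot base is at about (305,400), so the gauge at (378,153) is the farthest. The scene view agrees: brass is at (389,239) and that gauge's socket is at (244,236).

```bash
cat >> h.py <<'E'
def blobs(f,lo,hi,minA=15,box=None):
    hsv=cv2.cvtColor(f["image"],cv2.COLOR_RGB2HSV); m=cv2.inRange(hsv,np.array(lo),np.array(hi))
    n,_,st,c=cv2.connectedComponentsWithStats(m); return [(c[i].round(1),st[i].tolist()) for i in range(1,n) if st[i][4]>=minA]
E
python3 - <<'E'
from h import *
for n in("top","scene"):
    f=np.load(n+"0.npy",allow_pickle=True).item()
    print(n)
    print("orange/brass");
    for c,s in blobs(f,(5,120,120),(30,255,255)):
        print(c,s,ray(f,*c,.042).round(4),pt(f,*c).round(4))
    for c,s in blobs(f,(105,150,100),(125,255,255),200):print("blue",c,s,ray(f,*c,.02).round(4))
    hs=cv2.cvtColor(f["image"],cv2.COLOR_RGB2HSV)
    m=cv2.inRange(hs,(105,150,100),(125,255,255))
    if n=="top":
        m[:100]=0; cs=max(cv2.findContours(m,0,2)[0],key=cv2.contourArea); b=cv2.boxPoints(cv2.minAreaRect(cs)); P=np.array([ray(f,*q,.02) for q in b]);print(P.round(4),P.mean(0))
f=np.load("top0.npy",allow_pickle=True).item()
print("sleeve top",ray(f,230,177,.064)); print("dial",[ray(f,*c,.037).round(3) for c in((386,123),(393,231),(208,257))])
save(f,"pics/crop.png",(170,90,430,230),3)
E
```

```text
top
orange/brass
[356.4  48.4] [346, 43, 20, 10, 79] [ 0.7687 -0.1266  0.042 ] [ 0.7636 -0.1254  0.0518]
[378.1 153.1] [373, 149, 11, 10, 80] [ 0.5329 -0.1647  0.042 ] [ 0.5325 -0.1644  0.0439]
[231.7 179.9] [223, 171, 18, 18, 215] [0.4801 0.1419 0.042 ] [0.4758 0.1383 0.0629]
[519.9 254.2] [477, 212, 87, 86, 3748] [ 0.3174 -0.445   0.042 ] [ 0.3173 -0.4432  0.0459]
[382.7 264.5] [378, 259, 11, 11, 92] [ 0.3012 -0.1649  0.042 ] [ 0.3013 -0.1655  0.0386]
[192.8 290.8] [188, 286, 11, 11, 101] [0.2555 0.2169 0.042 ] [0.2554 0.217  0.0413]
blue [305.8   6.4] [240, 0, 136, 15, 1837] [ 0.8833 -0.0176  0.02  ]
blue [480.6   5.3] [415, 0, 139, 13, 1559] [ 0.8813 -0.4155  0.02  ]
blue [232.7 181.9] [180, 162, 106, 40, 2536] [0.4802 0.1435 0.02  ]
[[0.455  0.2553 0.02  ]
 [0.5272 0.2527 0.02  ]
 [0.5088 0.0305 0.02  ]
 [0.4368 0.0357 0.02  ]] [0.48196751 0.14353231 0.02      ]
scene
orange/brass
[166.2 157.4] [131, 133, 72, 53, 2140] [ 0.3314 -0.4343  0.042 ] [ 0.3341 -0.4324  0.0447]
[271.1 162. ] [268, 160, 7, 5, 22] [ 0.2957 -0.1653  0.042 ] [ 0.2952 -0.1655  0.0415]
[425.4 170.3] [422, 168, 8, 5, 25] [0.2502 0.2194 0.042 ] [0.248  0.2198 0.0399]
[387.2 240.6] [379, 229, 17, 22, 252] [0.4847 0.1443 0.042 ] [0.4921 0.1437 0.0518]
[244.1 234.5] [240, 232, 9, 6, 43] [ 0.5293 -0.1644  0.042 ] [ 0.53   -0.164   0.0431]
[225.5 355.7] [212, 346, 26, 16, 159] [ 0.7938 -0.1169  0.042 ] [ 0.7977 -0.1138  0.0531]
blue [598.4  11.8] [563, 0, 75, 27, 1201] [-0.7869  0.8572  0.02  ]
blue [387.6 250.8] [335, 223, 104, 52, 2270] [0.4954 0.1488 0.02  ]
blue [ 54.8 380.4] [0, 350, 132, 50, 4638] [ 0.8875 -0.4048  0.02  ]
blue [190.4 395.1] [168, 387, 62, 13, 418] [ 0.8638 -0.1601  0.02  ]
sleeve top [0.4816748  0.14166398 0.064     ]
dial [array([ 0.6  , -0.185,  0.037]), array([ 0.369, -0.19 ,  0.037]), array([0.322, 0.189, 0.037])]
```

View pics/crop.png

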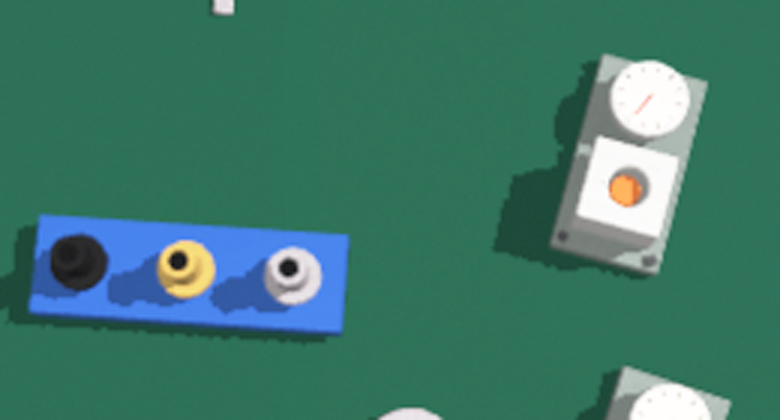

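The close crop shows a yellow brass bushing in the middle recess, bore at about crop (178,260). The chosen gauge's bore is at crop (627,188). I'll grip across the tray, so I move above the brass bushing and turn about -81°.

Call:
drive_tool(moves=[[[1,0.1,-0.25,0,-0.2],[1,0.25,-0.45,0,-0.4],[1,0.4,-0.65,0,-0.65],[1,0.53,-0.85,0,-0.9],[1,0.53,-0.85,0,-0.9]]])

```text
clock: 0.52
position: [0.2456, 0.5215, 0.2195]
orientation: [0.356, 0.935, -0.001, 0.002]
force: [1.1, 0.5, 0.7]
finger_gap: 1.001
gripper_force: 0.0
```

Call:
drive_tool(moves=[[[1,0.1,-0.25,0,-0.2],[1,0.25,-0.45,0,-0.4],[1,0.4,-0.65,0,-0.65],[1,0.53,-0.85,0,-0.9],[1,0.53,-0.85,0,-0.9]]])

```text
clock: 0.93
position: [0.3236, 0.3941, 0.2195]
orientation: [0.564, 0.826, -0.001, 0.002]
force: [0.5, -0.3, 0.1]
finger_gap: 1.001
gripper_force: 0.0
```

Call:
drive_tool(moves=[[[1,0.1,-0.25,0,-0.2],[1,0.25,-0.45,0,-0.4],[1,0.4,-0.65,0,-0.65],[1,0.53,-0.85,0,-0.9],[1,0.53,-0.85,0,-0.9]]])

```text
clock: 1.35
position: [0.4023, 0.267, 0.2196]
orientation: [0.741, 0.672, 0.0, 0.002]
force: [0.0, -0.2, 0.6]
finger_gap: 1.002
gripper_force: 0.0
```

Call:
drive_tool(moves=[[[1,0.15,-0.25,0,0],[1,0.35,-0.55,0,0],[1,0.53,-0.83,0,0],[1,0.53,-0.83,0,0],[1,0.53,-0.83,0,0]]])

```text
clock: 1.77
position: [0.4809, 0.1437, 0.2195]
orientation: [0.738, 0.675, -0.0, 0.001]
force: [0.0, 0.3, -0.4]
finger_gap: 0.998
gripper_force: 0.0
```

```bash
python3 - <<'E'
from h import *
f=grab("wrist"); save(f,"pics/w1.png"); np.save("w1.npy",f,allow_pickle=True)
s=manip.get_state(); print(s["position"],s["orientation"],s["joint_positions"])
for c,a in blobs(f,(15,100,80),(32,255,255),100): print(c,a,ray(f,*c,.036).round(4))
E
```

```text
[0.47944004 0.14640295 0.21914312] [ 7.36943275e-01  6.75954393e-01 -2.11668508e-04  4.72776695e-04] [-0.74646052  0.35173557  0.49097488  1.89839852 -0.20125671  0.93988856
 -0.24780219]
[ 65.6 124.1] [57, 115, 19, 18, 263] [0.2477 0.2223 0.036 ]
[310.5 178.2] [293, 161, 37, 37, 981] [0.4805 0.1477 0.036 ]
```

View pics/w1.png

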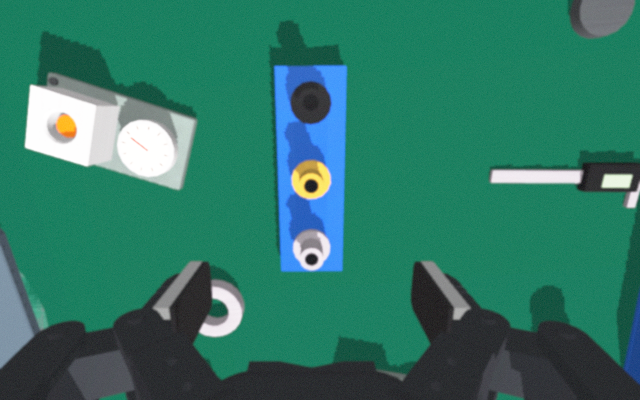

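The wrist view shows brass at (311,180) between black (311,102) and steel (311,250). The jaws straddle the row crosswise, as wanted.

```bash
python3 - <<'E'
from h import *
f=np.load("w1.npy",allow_pickle=True).item()
print(-f["R"].T@f["t"])
print("bore",ray(f,311,185.5,.064).round(4))
hs=cv2.cvtColor(f["image"],cv2.COLOR_RGB2HSV); m=cv2.inRange(hs,(15,60,50),(34,255,255)); m[:, :280]=0; m[:,340:]=0
c=max(cv2.findContours(m,0,1)[0],key=cv2.contourArea)
e=cv2.minEnclosingCircle(c); print(e, cv2.boundingRect(c), ray(f,*e[0],.036).round(4))
for q in((311,102,.036),(311,246,.036)): print(ray(f,*q).round(4))
for i in range(3):
    f=grab("wrist"); s=manip.get_state(); print(s["clock"],s["position"].round(4) if hasattr(s["position"],'round') else s["position"],s["orientation"][:2])
E
```

```text
[0.48633887 0.21451703 0.37441861]
bore [0.4809 0.1462 0.064 ]
((310.5, 179.0), 19.137758255004883) (292, 161, 38, 37) [0.4805 0.1469 0.036 ]
[0.4876 0.2216 0.036 ]
[0.4744 0.0735 0.036 ]
1.8667 [0.4785 0.1482 0.219 ] [0.73612573 0.67684476]
1.9167 [0.478  0.1494 0.2189] [0.73544862 0.67758036]
1.9667 [0.4778 0.1499 0.2189] [0.73506453 0.677997  ]
```

```bash
cat >> h.py <<'E'
def brass(f,z=.036):
    hs=cv2.cvtColor(f["image"],cv2.COLOR_RGB2HSV); m=cv2.inRange(hs,(15,60,50),(34,255,255)); m[:, :220]=0; m[:,420:]=0
    c=max(cv2.findContours(m,0,1)[0],key=cv2.contourArea); e=cv2.minEnclosingCircle(c); return e,ray(f,*e[0],z).round(4)
E
python3 - <<'E'
from h import *
f=grab("wrist"); print(brass(f))
e=brass(f)[0]; x,y=map(int,e[0]); g=cv2.cvtColor(f["image"],cv2.COLOR_RGB2GRAY)
m=(g<50).astype(np.uint8); m2=np.zeros_like(m); m2[y-12:y+18,x-12:x+13]=m[y-12:y+18,x-12:x+13]; M=cv2.moments(m2); print("bore",M["m00"],ray(f,M["m10"]/M["m00"],M["m01"]/M["m00"],.064))
for i in range(2):
  s=manip.get_state(); print(s["position"])
E
```

```text
(((314.5, 185.0), 19.137758255004883), array([0.4804, 0.1471, 0.036 ]))
bore 90.0 [0.48056059 0.14617532 0.064     ]
[0.47766461 0.15011803 0.2189776 ]
[0.47766461 0.15011803 0.2189776 ]
```

Call:
drive_tool(moves=[[[1,0.02,-0.02,-0.2,0],[1,0.02,-0.02,-0.4,0],[1,0.02,-0.02,-0.6,0],[1,0.02,-0.02,-0.6,0],[1,0.02,-0.02,-0.6,0]]])

```text
clock: 2.43
position: [0.4801, 0.1464, 0.1287]
orientation: [0.735, 0.678, -0.002, -0.001]
force: [0.6, 0.5, 0.3]
finger_gap: 1.003
gripper_force: 0.0
```

```bash
python3 - <<'E'
from h import *
for i in range(4): f=grab("wrist")
print(brass(f)); save(f,"pics/w2.png")
t=grab("top"); c=[(c,ray(t,*c,.042)) for c,a in blobs(t,(5,120,120),(30,255,255)) ]; print(c)
s=manip.get_state(); print(s["position"],s["force"])
E
```

```text
(((309.2181396484375, 206.90927124023438), 26.42962074279785), array([0.4805, 0.1459, 0.036 ]))
[(array([357.3,  48.5]), array([ 0.76842492, -0.12852967,  0.042     ])), (array([378.1, 153.1]), array([ 0.5329387 , -0.16473943,  0.042     ])), (array([231.7, 179.9]), array([0.48008896, 0.14189169, 0.042     ])), (array([519.9, 254.2]), array([ 0.31737847, -0.44503505,  0.042     ])), (array([382.7, 264.5]), array([ 0.30122041, -0.16492996,  0.042     ])), (array([192.8, 290.8]), array([0.25546703, 0.21686051, 0.042     ]))]
[0.48214183 0.14619732 0.13071789] [-0.20857025 -0.5144871   0.52582508]
```

View pics/w2.png

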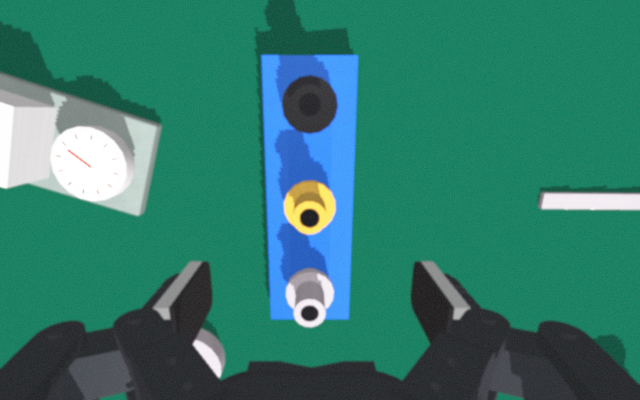

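The bushing at (309,207) is centred between the pads (mid column about 311). I'll descend.

Call:
drive_tool(moves=[[[1,-0.01,-0.01,-0.15,0],[1,-0.01,-0.01,-0.3,0],[1,-0.01,-0.01,-0.42,0],[1,-0.01,-0.01,-0.52,0],[1,-0.01,-0.01,-0.52,0]]])

```text
clock: 3.1
position: [0.479, 0.1442, 0.0499]
orientation: [0.736, 0.677, -0.001, -0.0]
force: [0.4, -0.0, 0.0]
finger_gap: 1.001
gripper_force: 0.0
```

Call:
drive_tool(moves=[[[1,0,0,0,0],[1,0,0,0,0],[0.2,0,0,0,0],[-0.2,0,0,0,0],[-0.2,0,0,0,0]]], force=60)

```text
clock: 3.52
position: [0.4802, 0.1445, 0.052]
orientation: [0.736, 0.677, 0.001, 0.0]
force: [1.6, 0.3, 0.3]
finger_gap: 0.6
gripper_force: 0.0
```

Call:
drive_tool(moves=[[[-0.2,0,0,0.01,0],[-0.3,0,0,0.01,0],[-1,0,0,0.01,0],[-1,0,0,0.01,0],[-1,0,0,0.01,0]]], force=60)

```text
clock: 3.93
position: [0.4798, 0.1442, 0.0527]
orientation: [0.736, 0.677, -0.0, -0.0]
force: [-0.9, 0.4, -0.3]
finger_gap: 0.001
gripper_force: 0.0
```

Call:
drive_tool(moves=[[[-1,0,0,0,0],[-1,0,0,0,0],[-1,0,0,0,0]]])

```text
clock: 4.18
position: [0.4798, 0.1442, 0.0527]
orientation: [0.736, 0.677, -0.0, -0.0]
force: [-0.3, 0.5, -0.9]
finger_gap: -0.003
gripper_force: 0.0
```

The fingers closed on nothing, so I'll look.

```bash
python3 - <<'E'
from h import *
f=grab("wrist"); save(f,"pics/w3.png"); g=grab("top"); h=grab("scene")
a=f["image"]; b=cv2.resize(g["image"][120:240,150:310],(480,360)); c=cv2.resize(h["image"][180:300,310:470],(480,360))
im=np.zeros((600,800,3),np.uint8); im[:300,:480]=cv2.resize(a,(480,300)); im[300:600,:400]=cv2.resize(b,(400,300)); im[300:,400:]=cv2.resize(c,(400,300))
cv2.imwrite("pics/m3.png",im[:,:,::-1])
E
```

```text
(no output)
```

View pics/m3.png

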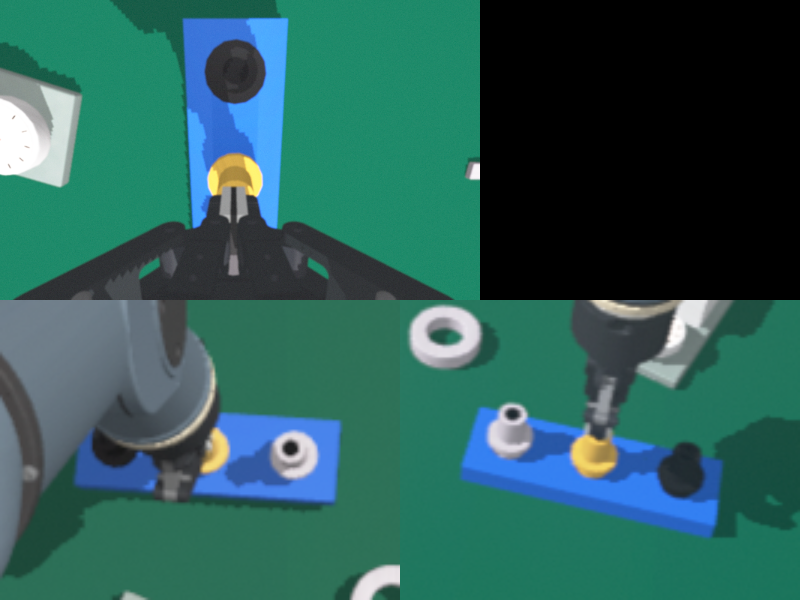

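```bash
python3 - <<'E'
from h import *
f=grab("wrist");h=grab("scene")
a=cv2.resize(f["image"][180:320,240:380],(400,400),interpolation=2); b=cv2.resize(h["image"][200:270,350:420],(400,400),interpolation=2)
cv2.imwrite("pics/m4.png",np.hstack([a,b])[:,:,::-1])
s=manip.get_state();print(s["position"],s["finger_gap"],s["gripper_force"])
d=f["depth"];print(brass(f)); 
for r in range(215,300,6): print(r,d[r,312],d[r,300:326:4].round(3),pt(f,312,r).round(3))
E
```

```text
[0.47981704 0.1441763  0.05267655] 0.0033608138216554037 0.0
(((313.0932312011719, 239.53390502929688), 35.696388244628906), array([0.4807, 0.1472, 0.036 ]))
215 0.17943308 [0.18  0.179 0.18  0.179 0.18  0.18  0.18 ] [0.481 0.161 0.036]
221 0.18032083 [0.18  0.181 0.18  0.18  0.179 0.179 0.18 ] [0.481 0.158 0.036]
227 0.17120107 [0.176 0.172 0.171 0.171 0.171 0.173 0.173] [0.481 0.158 0.046]
233 0.16363153 [0.167 0.166 0.161 0.164 0.162 0.162 0.165] [0.481 0.158 0.054]
239 0.15388313 [0.159 0.157 0.154 0.154 0.154 0.155 0.157] [0.481 0.158 0.064]
245 0.15435414 [0.154 0.154 0.155 0.154 0.154 0.154 0.154] [0.481 0.156 0.064]
251 0.14661957 [0.145 0.146 0.145 0.147 0.147 0.146 0.146] [0.481 0.156 0.072]
257 0.13937356 [0.141 0.14  0.14  0.139 0.14  0.139 0.14 ] [0.481 0.157 0.079]
263 0.13552906 [0.135 0.135 0.135 0.136 0.135 0.136 0.135] [0.481 0.156 0.084]
269 0.12916309 [0.129 0.129 0.131 0.129 0.13  0.129 0.128] [0.481 0.156 0.09 ]
275 0.12507853 [0.125 0.124 0.126 0.125 0.125 0.126 0.125] [0.481 0.156 0.094]
281 0.121230066 [0.121 0.121 0.12  0.121 0.121 0.121 0.12 ] [0.481 0.156 0.099]
287 0.117930576 [0.118 0.117 0.117 0.118 0.117 0.118 0.118] [0.481 0.155 0.102]
293 0.117339805 [0.112 0.111 0.119 0.117 0.117 0.11  0.11 ] [0.48  0.154 0.103]
299 0.11809495 [0.107 0.107 0.118 0.118 0.118 0.108 0.108] [0.48  0.151 0.103]
```

View pics/m4.png

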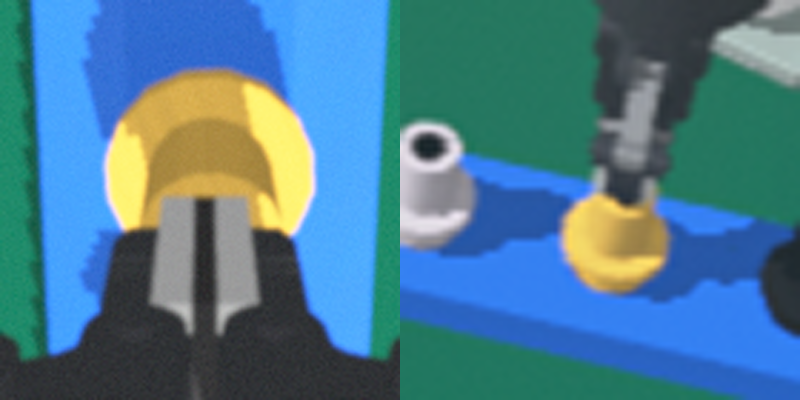

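The close view shows the fingers shut just above the sleeve top: finger depth gives z ≥ 0.07 against the sleeve top at 0.064. The bushing itself hasn't moved. So the tips stand higher than the stated offset suggests, and I'll rise, reopen and measure them by depth.

Call:
drive_tool(moves=[[[-1,0,0,0.1,0],[-1,0,0,0.2,0],[1,0,0,0.2,0],[1,0,0,0.2,0],[1,0,0,0.2,0]]])

```text
clock: 4.85
position: [0.4795, 0.1443, 0.0823]
orientation: [0.736, 0.677, -0.0, -0.0]
force: [-0.2, -0.5, -0.6]
finger_gap: 0.417
gripper_force: 0.0
```

```bash
python3 - <<'E'
from h import *
for i in range(8): f=grab("wrist")
s=manip.get_state();print(s["clock"],s["position"],s["finger_gap"]); C=-f["R"].T@f["t"]; print("cam",C,"rel",C-s["position"]); print("R",f["R"].round(3))
H,W=f["depth"].shape; v,u=np.mgrid[:H,:W]; d=f["depth"]
P=(np.stack([(u-f["cx"])/f["f"]*d,(v-f["cy"])/f["f"]*d,d],-1)-f["t"])@f["R"]
for sl in ((slice(250,330),slice(170,215)),(slice(250,330),slice(410,455))):
    q=P[sl].reshape(-1,3); dd=d[sl].ravel(); k=(dd>0)&(dd<.2)&(q[:,2]>s["position"][2]-.05)&(dd<.16); q=q[k]; i=np.argsort(q[:,2])[:200]; print(len(q),q[:,2].min(),q[i].mean(0).round(4),q[i][:, :2].min(0),q[i][:,:2].max(0))
print(brass(f))
E
```

```text
5.25 [0.47972657 0.1441268  0.08244962] 1.0024199295520795
cam [0.4851335  0.21463025 0.23745615] rel [0.00540693 0.07050345 0.15500653]
R [[ 0.997 -0.083 -0.   ]
 [-0.08  -0.958  0.275]
 [-0.023 -0.274 -0.961]]
2589 0.1072521691064702 [0.437  0.1501 0.1107] [0.43156993 0.13747253] [0.4384613  0.16030232]
2651 0.1071244862058053 [0.5222 0.1428 0.1106] [0.52073424 0.1306004 ] [0.52928716 0.15283865]
(((313.0, 225.5), 33.871177673339844), array([0.4805, 0.1449, 0.036 ]))
```

By depth, the open tips sit 25 mm above the reported TCP, so about 12 mm above it when shut. The stated 14 mm offset does not hold. I'll descend to a TCP reading of about 0.027, which puts the closed tips at about 0.042, above the flange.

Call:
drive_tool(moves=[[[1,0.005,0,-0.1,0],[1,0.005,0,-0.2,0],[1,0.005,0,-0.3,0],[1,0.005,0,-0.365,0],[1,0.005,0,-0.365,0]]], force=60)

```text
clock: 5.67
position: [0.4796, 0.1438, 0.0263]
orientation: [0.736, 0.677, -0.001, -0.001]
force: [0.2, 0.4, -0.7]
finger_gap: 1.0
gripper_force: 0.0
```

Call:
drive_tool(moves=[[[1,0,0,0,0],[1,0,0,0,0],[0,0,0,0,0],[-0.2,0,0,0,0],[-0.2,0,0,0,0]]])

```text
clock: 6.08
position: [0.4808, 0.1444, 0.0285]
orientation: [0.736, 0.677, 0.0, 0.0]
force: [0.2, -0.6, 0.8]
finger_gap: 0.603
gripper_force: 0.0
```

Call:
drive_tool(moves=[[[-1,0,0,0,0],[-1,0,0,0,0],[-1,0,0,0,0],[-1,0,0,0,0],[-1,0,0,0,0]]])

```text
clock: 6.5
position: [0.4808, 0.1443, 0.0283]
orientation: [0.736, 0.677, 0.0, 0.0]
force: [-0.4, -0.9, 4.6]
finger_gap: 0.26
gripper_force: 58.4
```

Gripped: 58 N, with the gap matching the sleeve. I'll lift and check.

Call:
drive_tool(moves=[[[-1,0,0,0.1,0],[-1,0,0,0.25,0],[-1,0,0,0.45,0],[-1,0,0,0.65,0],[-1,0,0,0.75,0]]], force=70)

```text
clock: 6.92
position: [0.4813, 0.1441, 0.1432]
orientation: [0.736, 0.677, 0.001, 0.0]
force: [0.8, 0.2, -2.0]
finger_gap: 0.253
gripper_force: 68.7
```

Call:
drive_tool(moves=[[[-1,0.05,-0.25,0,0],[-1,0.1,-0.5,0,0],[-1,0.14,-0.7,0,0],[-1,0.16,-0.8,0,0],[-1,0.16,-0.8,0,0]]])

```text
clock: 7.33
position: [0.5048, 0.0196, 0.1407]
orientation: [0.738, 0.675, -0.0, 0.001]
force: [-0.7, 0.3, -1.5]
finger_gap: 0.255
gripper_force: 68.8
```

Call:
drive_tool(moves=[[[-1,0.05,-0.25,0,0],[-1,0.1,-0.5,0,0],[-1,0.14,-0.7,0,0],[-1,0.16,-0.8,0,0],[-1,0.16,-0.8,0,0]]])

```text
clock: 7.75
position: [0.5287, -0.0998, 0.1405]
orientation: [0.737, 0.675, -0.001, 0.001]
force: [0.3, -0.4, -2.2]
finger_gap: 0.258
gripper_force: 68.9
```

```bash
python3 - <<'E'
from h import *
for i in range(6): f=grab("wrist")
s=manip.get_state();print(s["clock"],s["position"],s["finger_gap"],s["gripper_force"],s["force"]); save(f,"pics/w5.png"); np.save("w5.npy",f,allow_pickle=True)
for c,a in blobs(f,(3,120,100),(34,255,255),60): print(c,a,ray(f,*c,.042).round(4))
E
```

```text
8.05 [ 0.52844575 -0.0941078   0.1402668 ] 0.25573014886429885 68.86725068092346 [-0.12117892  0.79814426 -2.10077963]
[575.3 195.8] [568, 178, 24, 41, 145] [ 0.7322 -0.1031  0.042 ]
[618.7 212.1] [598, 184, 42, 60, 1667] [ 0.7679 -0.1193  0.042 ]
[311.  260.6] [272, 218, 79, 98, 4442] [ 0.524  -0.1411  0.042 ]
[ 46.7 305.3] [37, 296, 22, 19, 288] [ 0.296  -0.1644  0.042 ]
```

View pics/w5.png

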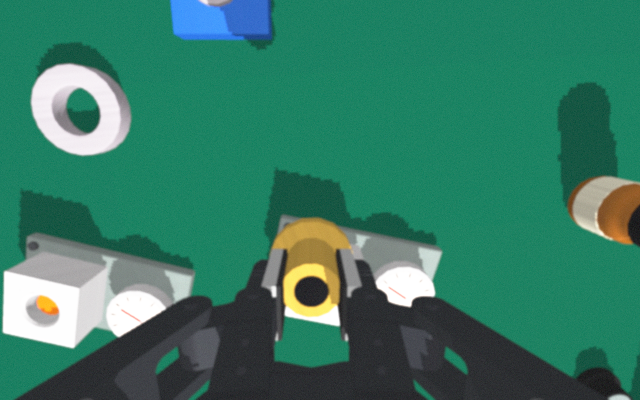

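The wrist view shows the brass bushing held upright, bore at (312,291). It covers the target socket. I'll pass beyond the socket so the wrist camera can see it.

Call:
drive_tool(moves=[[[-1,0,-0.2,0,0],[-1,0,-0.45,0,0],[-1,0,-0.7,0,0],[-1,0,-0.95,0,0],[-1,0,-0.95,0,0]]])

```text
clock: 8.47
position: [0.5273, -0.2466, 0.1412]
orientation: [0.738, 0.675, -0.002, 0.002]
force: [-0.7, -1.2, -1.2]
finger_gap: 0.257
gripper_force: 68.9
```

```bash
python3 - <<'E'
from h import *
for i in range(6): f=grab("wrist")
s=manip.get_state();print(s["clock"],s["position"],s["orientation"]); save(f,"pics/w6.png"); np.save("w6.npy",f,allow_pickle=True)
for c,a in blobs(f,(3,120,100),(34,255,255),60): print(c,a,ray(f,*c,.042).round(4))
g=f["image"]; d=f["depth"]
H,W=d.shape; v,u=np.mgrid[:H,:W]
P=(np.stack([(u-f["cx"])/f["f"]*d,(v-f["cy"])/f["f"]*d,d],-1)-f["t"])@f["R"]
m=((abs(P[...,2]-.052)<.004)&(abs(P[...,0]-.531)<.05)&(abs(P[...,1]+.163)<.05)).astype(np.uint8)
c,h=cv2.findContours(m,cv2.RETR_CCOMP,1); i=max(range(len(c)),key=lambda i:cv2.contourArea(c[i])*(h[0][i][3]<0))
b=cv2.minAreaRect(c[i]); print("top face",b,ray(f,*b[0],.052))
for j in range(len(c)):
    if h[0][j][3]==i and len(c[j])>20: e=cv2.fitEllipse(c[j]); print("hole",e,ray(f,*e[0],.052))
E
```

```text
8.7667 [ 0.52899255 -0.23618429  0.14028253] [ 7.34795367e-01  6.78288645e-01  2.62867461e-04 -4.62512720e-04]
[635.1  31.4] [627, 9, 13, 40, 254] [ 0.7581 -0.1317  0.042 ]
[599.2  50.3] [593, 42, 17, 17, 65] [ 0.7356 -0.1417  0.042 ]
[305.8 106. ] [291, 91, 30, 31, 753] [ 0.5306 -0.1621  0.042 ]
[310.9 261.5] [272, 218, 79, 100, 4419] [ 0.5244 -0.2841  0.042 ]
[ 57.6 366.2] [31, 349, 48, 39, 541] [ 0.2882 -0.3684  0.042 ]
top face ((304.89044189453125, 104.47471618652344), (86.79576873779297, 87.9200668334961), 12.994616508483887) [ 0.53021518 -0.16121752  0.052     ]
hole ((306.0189208984375, 105.68126678466797), (41.30214309692383, 42.96488571166992), 174.57546997070312) [ 0.53092479 -0.16207583  0.052     ]
```

View pics/w6.png

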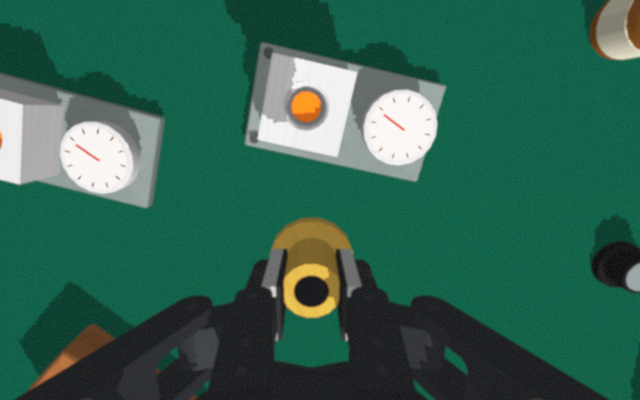

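The socket hole is clear at (306,106), giving (0.5307, -0.1618) in the wrist camera's frame. Now I'll measure the held bushing in the same frame.

```bash
python3 - <<'E'
from h import *
f=np.load("w6.npy",allow_pickle=True).item()
g=cv2.cvtColor(f["image"],cv2.COLOR_RGB2GRAY); roi=np.zeros_like(g); roi[268:315,290:335]=1
m=((g<60)&(roi>0)).astype(np.uint8); c=max(cv2.findContours(m,0,1)[0],key=cv2.contourArea); e=cv2.fitEllipse(c); print("bore",e,ray(f,*e[0],.176))
hs=cv2.cvtColor(f["image"],cv2.COLOR_RGB2HSV); b=cv2.inRange(hs,(15,100,190),(34,255,255)); b[:255]=0; b[325:]=0; b[:,:275]=0;b[:,350:]=0
c=max(cv2.findContours(b,0,1)[0],key=cv2.contourArea); e=cv2.minEnclosingCircle(c); print("ring",e,ray(f,*e[0],.176), 'zring',[pt(f,e[0][0]+dx,e[0][1]).round(4) for dx in(-22,22)])
# flange back arc
b=cv2.inRange(hs,(10,90,60),(34,255,255)); b[:200]=0;b[246:]=0;b[:,:265]=0;b[:,360:]=0
c=max(cv2.findContours(b,0,1)[0],key=cv2.contourArea)[:,0]; top=c[c[:,1]<244]; 
P=np.array([ray(f,*q,.148)[:2] for q in top if q[1]<240]); A=np.c_[2*P,np.ones(len(P))]; s=np.linalg.lstsq(A,(P**2).sum(1),rcond=None)[0]; print("flange",s[:2],np.sqrt(s[2]+s[:2]@s[:2]))
print(manip.get_state()["position"])
E
```

```text
bore ((311.16748046875, 290.9208984375), (28.229736328125, 32.02302932739258), 88.23241424560547) [ 0.52867704 -0.23422692  0.176     ]
ring ((309.7636413574219, 291.0545349121094), 28.474075317382812) [ 0.52811765 -0.23424128  0.176     ] zring [array([ 0.5195, -0.2332,  0.1765]), array([ 0.5368, -0.2344,  0.1769])]
flange [ 0.52883399 -0.23149765] 0.018695180890194955
[ 0.52899255 -0.23618429  0.14028253]
```

Call:
drive_tool(moves=[[[-1,0.013,0.2,0,0],[-1,0.013,0.4,0,0],[-1,0.013,0.48,0,0],[-1,0.013,0.48,-0.1,0],[-1,0.013,0.48,-0.2,0]]])

```text
clock: 9.18
position: [0.5317, -0.1634, 0.1108]
orientation: [0.734, 0.679, 0.001, 0.001]
force: [0.4, -0.9, -2.9]
finger_gap: 0.258
gripper_force: 69.0
```

Call:
drive_tool(moves=[[[-1,0,0,-0.1,0],[-1,0,0,-0.18,0],[-1,0,0,-0.18,0],[-1,0,0,-0.18,0],[-1,0,0,-0.18,0]]])

```text
clock: 9.6
position: [0.531, -0.1659, 0.0841]
orientation: [0.735, 0.678, 0.0, 0.0]
force: [-0.1, 0.2, -1.8]
finger_gap: 0.259
gripper_force: 68.9
```

```bash
python3 - <<'E'
from h import *
for i in range(3): f=grab("wrist")
h=grab("scene")
s=manip.get_state();print(s["clock"],s["position"],s["orientation"],s["force"],s["torque"])
a=cv2.resize(f["image"][180:380,210:450],(400,334),interpolation=2); b=cv2.resize(h["image"][190:270,200:296],(400,334),interpolation=2)
cv2.imwrite("pics/m7.png",np.hstack([a,b])[:,:,::-1])
E
```

```text
9.8 [ 0.53097124 -0.16628416  0.08417837] [7.35669071e-01 6.77340848e-01 4.05834610e-04 4.78403993e-04] [ 4.18841737e-04 -4.60059606e-01 -2.30129599e+00] [-0.03504716  0.07070356  0.05846102]
```

View pics/m7.png

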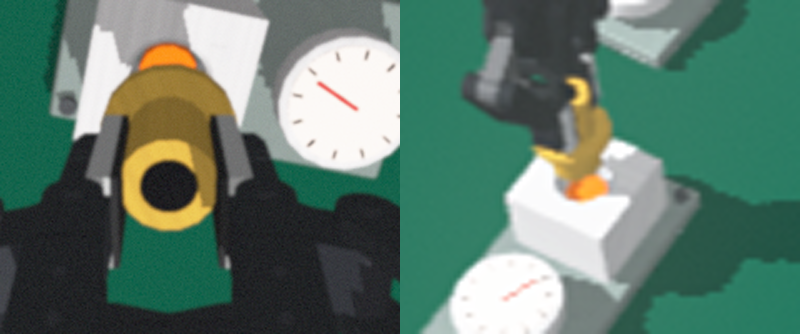

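The wrist view shows the bushing above the bore, with orange just visible behind the flange at crop (168,55). TCP y is 2 mm short of target, so I'll correct that and descend gently while watching the force.

Call:
drive_tool(moves=[[[-1,0,0.014,-0.02,0],[-1,0,0.014,-0.05,0],[-1,0,0.014,-0.07,0],[-1,0,0.014,-0.07,0],[-1,0,0.014,-0.07,0]]])

```text
clock: 10.22
position: [0.5302, -0.1642, 0.0726]
orientation: [0.736, 0.677, -0.0, -0.0]
force: [1.3, 0.4, -3.0]
finger_gap: 0.256
gripper_force: 68.9
```

Call:
drive_tool(moves=[[[-1,0,0,-0.01,0],[-1,0,0,-0.02,0],[-1,0,0,-0.03,0],[-1,0,0,-0.03,0],[-1,0,0,-0.03,0]]])

```text
clock: 10.63
position: [0.5304, -0.1642, 0.0683]
orientation: [0.736, 0.677, -0.0, -0.0]
force: [-0.3, -0.4, -2.6]
finger_gap: 0.256
gripper_force: 68.9
```

The foot is 4 mm below the socket's top face with no contact force, so it has entered the bore. I'll continue.

Call:
drive_tool(moves=[[[-1,0,0,-0.015,0],[-1,0,0,-0.03,0],[-1,0,0,-0.05,0],[-1,0,0,-0.05,0],[-1,0,0,-0.05,0]]])

```text
clock: 11.05
position: [0.5306, -0.1642, 0.061]
orientation: [0.736, 0.677, 0.0, 0.0]
force: [-0.0, 0.5, 1.9]
finger_gap: 0.257
gripper_force: 69.2
```

Call:
drive_tool(moves=[[[-1,0,0,-0.01,0],[-1,0,0,-0.02,0],[-1,0,0,-0.03,0],[-1,0,0,-0.03,0],[-1,0,0,-0.03,0]]])

```text
clock: 11.47
position: [0.5306, -0.1643, 0.0565]
orientation: [0.736, 0.677, 0.0, 0.0]
force: [-0.8, 0.6, 5.3]
finger_gap: 0.258
gripper_force: 69.2
```

Call:
drive_tool(moves=[[[-1,0,0,-0.01,0],[-1,0,0,-0.02,0],[-1,0,0,-0.03,0],[-1,0,0,-0.03,0],[-1,0,0,-0.03,0]]])

```text
clock: 11.88
position: [0.5307, -0.1643, 0.0522]
orientation: [0.736, 0.677, 0.0, 0.0]
force: [-1.0, 0.3, 7.2]
finger_gap: 0.256
gripper_force: 69.6
```

Call:
drive_tool(moves=[[[-1,0,0,-0.007,0],[-1,0,0,-0.007,0],[-1,0,0,-0.007,0]]])

```text
clock: 12.13
position: [0.5307, -0.1643, 0.0513]
orientation: [0.736, 0.677, 0.0, 0.0]
force: [-0.7, 0.5, 9.2]
finger_gap: 0.26
gripper_force: 69.8
```

Call:
drive_tool(moves=[[[-1,0,0,-0.006,0],[-1,0,0,-0.006,0],[-1,0,0,-0.006,0]]])

```text
clock: 12.38
position: [0.5307, -0.1643, 0.0505]
orientation: [0.736, 0.677, 0.0, 0.0]
force: [-1.7, 0.7, 8.1]
finger_gap: 0.256
gripper_force: 70.4
```

Call:
drive_tool(moves=[[[-1,0,0,-0.004,0],[-1,0,0,-0.004,0],[-1,0,0,-0.004,0]]])

```text
clock: 12.63
position: [0.5307, -0.1643, 0.0504]
orientation: [0.736, 0.677, 0.0, 0.0]
force: [-2.8, 2.0, 16.0]
finger_gap: 0.254
gripper_force: 71.1
```

Position has stopped at the predicted home height and the force is stepping up, so the flange has met the face. I'll add a little more preload to seat it flat.

Call:
drive_tool(moves=[[[-1,0,0,-0.004,0],[-1,0,0,-0.004,0],[-1,0,0,-0.004,0],[-1,0,0,-0.004,0]]])

```text
clock: 12.97
position: [0.5308, -0.1643, 0.0503]
orientation: [0.736, 0.677, 0.001, 0.0]
force: [-4.7, 3.1, 24.1]
finger_gap: 0.256
gripper_force: 71.7
```

```bash
python3 - <<'E'
from h import *
for i in range(4):
    f=grab("wrist"); s=manip.get_state(); print(s["clock"],s["position"],s["force"],s["torque"])
h=grab("scene")
a=cv2.resize(f["image"][180:380,210:450],(400,334),interpolation=2); b=cv2.resize(h["image"][200:270,205:289],(400,334),interpolation=2)
cv2.imwrite("pics/m8.png",np.hstack([a,b])[:,:,::-1])
E
```

```text
13.0167 [ 0.53078134 -0.16427291  0.0503273 ] [-4.26309074  1.90752052 23.07318244] [0.56484815 1.22285999 0.04139729]
13.0667 [ 0.53077889 -0.16426685  0.05034206] [-5.4093228   2.58101229 23.418348  ] [0.56130907 1.2314335  0.05242195]
13.1167 [ 0.53074257 -0.1642652   0.05031719] [-4.19801533  2.22370946 22.98114317] [ 0.56779957  1.22200906 -0.04002782]
13.1667 [ 0.53075374 -0.16427179  0.05035104] [-4.76366668  2.15093131 23.03569991] [ 0.55391431  1.26183584 -0.03794103]
```

View pics/m8.png

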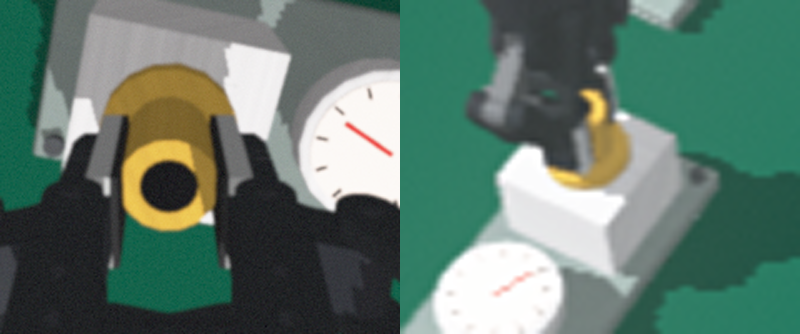

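Both views show the flange flush on the socket face with no gap or orange visible. The force holds steady at 23 N, and the moment matches a small side load rather than contact on one edge. I'll hand it in while pressing.

```bash
python3 -c "
from rig import manip
print(manip.hand_in())"
```

```text
the job is handed in; nothing more can be done
None
```

The brass bushing is in the far gauge's socket, flange up and flush on the top face, held pressed at a steady 23 N or so; the job was handed in at about 13 s with the steel and black bushings left in the tray.

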